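# Snap the part boxes shut and crack open the dry box

## Robot

A 6-joint arm with a two-finger parallel gripper is mounted at the origin on the work surface. World frame = base frame: x ahead of the robot, y to its left, z up, the work surface at z = 0. Lengths are in m, angles in degrees, forces in N, time in s.
With the tool pointing down it reaches from about 0.375 to 0.9 m from the base axis. Payload 3.1 kg.
Tool frame: the origin (TCP) lies at the very end of the fingers, on their centre line; the grasp point (between the pads) lies behind it (bot.grip_depth is the z of the grasp point in the tool frame, in m); z points along the fingers, y is the direction in which the jaws open and shut (so a half turn about z gives the same grasp; the last joint's range is limited). The gripper opens to 87 mm and grips with 3 to 60 N. Pads are 19 mm wide; open, the fingers measure 117 mm over their backs; the gripper's body (75 mm by 190 mm) begins 51 mm behind the grasp point.
Start: joints at [-83.738, 30.224, 82.088, -0, 67.689, -10.227], TCP at [0.177, -0.599, 0.201] pointing down, gripper open.
Joint ranges: [-176.69, 176.69], [-43.24, 126.21], [12.49, 139.97], [-82, 262], [0, 151.66], [-163.58, 163.58]. Speed limits (degrees/s): [159.86, 159.86, 180, 180, 180, 180].

## Interface

Orientations are given as a 3x3 rotation matrix whose columns are the frame's x, y, z axes.
In Python, from rig import bot, vision gives the robot as it stands. The module is installed in compiled form; this text tells all that it offers.
- The arm moves only by the shell command python3 -m jog 'ROWS'. ROWS is JSON, a list of rows, each a list of 3 entries, a list of its own where there are three numbers: the shift along the tool's x, y, z in mm, then the turn, a rotation vector about the tool's x, y, z in degrees, then the closure, from 0 (fully open) to 1 (shut). In form: [[[dx, dy, dz], [wx, wy, wz], fingers], ...]. A call has 1 to 12 rows; each row is the pose to reach, as a shift and turn from the pose commanded when the call began, along the tool's axes at that moment; what a row does not reach only later rows make up. A row lasts 1/12 s, in which the tool goes at most 41.7 mm and 7.16 degrees, less where a joint would pass 70% of its speed; a pose out of reach is approached as far as the arm can. A call with a gripper value outside its range is refused whole. The fingers move at their own pace and stop on an object; the grip force is fixed at half the most. Time passes only in rows, so rows that repeat a pose let the fingers close. It gives the time, the measured TCP pose, the force and the opening at its end, in the units of the state.
- bot.read_state(): the state, without advancing time (a new reading comes with each control period).
- vision.capture(name): name is "scene" or "top" or "wrist"; returns the picture (384x512x3 uint8, red, green, blue); there is no depth.
- vision.camera_info(name): a dict with "intrinsics" (3x3 intrinsics, pixels), "dist" ([k1, k2, p1, p2, k3] as OpenCV has them; the pictures are not rectified), "camera_from_world" (4x4, takes a point from world to camera coordinates); the wrist camera has in their place "mount" (4x4, takes a point from camera to tool coordinates, whose origin is the TCP and whose axes are the flange's). Camera axes: x right, y up, looking along -z (the intrinsics and any distortion apply to the point x, -y, -z); pixel columns grow to the right and rows downward; lengths in m; the calibration is good to about 2 mm. A picture is of the moment at which its call begins: read the wrist's pose just before it. camera_info takes no time and is no camera call.
- bot.hand_in(): hands the job in, once; it reports no verdict.
The state is a dict: "time_s": time; "joint_positions": joint angles; "qvel": joint speeds; "tau": joint torques, N m; "position": TCP position; "tcp_rot": TCP orientation; "force": force on the tool from outside, world axes, zero at the start; "moment": the same for the moment, N m; "opening": opening from 0.0 (shut) to 1.0 (fully open).
Only numpy, scipy, OpenCV 4.12 (cv2) and the standard library are available. Lean on these libraries where they do the work, as an engineer would, in place of code of your own. Each camera call takes 0.05 s, during which the arm holds its last target. There are 200 camera calls.

## Task

Get the small part boxes ready for dry storage: press every cover that stands open down until it snaps shut and stays shut. Only then take the dry box's stuck lid by its bar handle, break it free of its seal without letting it fly wide open, and hold it just ajar, about four centimetres open at the front edge, so that I can slip the boxes in. Finish still holding the lid there by the handle, and leave the other things on the bench alone.

Things in the scene. Friction and masses are not known exactly. Their poses are not given: they have to be found in the camera images.
- drybox: Dry box for electronic parts, firm on the bench: clear tub 240 mm deep (x), 230 wide (y), grey lid on a gasket 124 mm above the bench, hinged along its far edge. Origin on the bench straight below the middle of the closed lid's bar handle; +x points from the box's front to its hinge, z up. Tub from x = -45 to +195 mm, lid from -53 mm. The two front latches hang undone, out of the way.
- drylid (a joint): Lid angle, rad: 0 = closed, gripped by its seal (start), grows as the front edge rises. Pulled up slowly at the handle, resistance climbs to a peak of 13 to 22 N after 2 to 3 mm and is gone by 8 mm; then only the lid's weight (2.5 to 4 N at the handle) is left. Let go, it drops back onto the seal, under 0.05 rad. Front gap = 256 mm x sin(angle): 40 mm is 0.157 rad.
- handle_mid (a point): Middle of the round steel bar handle on the lid; moves with the lid. Bar (drylid_c2) 12 mm thick, 130 mm long along the box's y, axis 181 mm above the bench when closed, a post at either end; 118 mm free between the posts, 30 mm clear below the bar down to the lid. Its axes are the lid's: y along the bar, x towards the hinge.
- lid_hinge (a point): Middle of the lid's hinge axis, fixed on the dry box: 203 mm behind the closed handle bar (box +x) and 124 mm above the bench; the axis runs along the box's y.
- lid_front (a point): Middle of the lower front edge of the lid, 256 mm in front of the hinge axis; moves with the lid; 124 mm above the bench when closed.
- tray: Aluminium tray, 85 (x) x 214 (y) mm, rim 14 mm high, standing firm on the bench, with three part boxes side by side 64 mm apart along its y. Origin under its centre on the bench; x points away from the front of the boxes.
- box_a: Black part box with white hinged cover, one of three alike, fixed in the tray: 60 (x) x 50 (y) x 26 mm high without cover. Origin under its centre, 6 mm above the bench; +x points from its front to the hinge. Hinge axis along y at x = +30 mm, 26 mm above the origin. Cover 60 mm long, 50 wide, 4 thick, plus a 6 mm thumb lip in front; shut, its top is 30 mm above the origin.
- box_b: Second part box, the same as box_a.
- box_c: Third part box, the same as box_a.
- cover_a (a joint): Angle of box_a's cover, rad: 0 = shut, grows as its front edge rises. Of the three covers two start open at 0.42 to 0.68 rad and one is shut. A hinge spring (0.25 Nm/rad, rest near 0.55 rad) pushes an open cover back up; pressed right down onto the box its front tongue snaps past a catch that holds it shut. Pressed 42 mm from the hinge this takes 6 to 10 N.
- cover_b (a joint): Angle of box_b's cover, like cover_a.
- cover_c (a joint): Angle of box_c's cover, like cover_a.
- spool: Bystander: reel of solder standing on end, 60 mm across, 46 high; leave it alone. Origin under its centre.
- flux: Bystander: small amber bottle, 38 mm across, 85 high; leave it alone. Origin under its centre.
- driver: Bystander: screwdriver lying on the bench in front of the tray, 170 mm long; leave it alone.

How it is judged (in metres and radians):
On the way, in this order (a step that is already met when the one before it is completed fails the run):
1. all three part-box covers are shut on their catches while the dry box is still sealed (value of joint each of cover_a, cover_b, cover_c, drylid below 0.03 rad), for 0.2 s.
2. the dry box's lid has come free of its seal, pulled by the handle (value of joint drylid above 0.06 rad and contact force between drylid_c2 and the fingers above 1 N), for 0.1 s.
At the end, for the whole second after the job is handed in: The fingers hold the lid still by its handle, the front edge 28 to 53 mm open (0.11 to 0.21 rad), nothing else propping it; all three part-box covers are shut (under 0.03 rad) (value of joint drylid between 0.11 and 0.21 rad and velocity of joint drylid between -0.05 and 0.05 rad/s and contact force between drylid_c2 and the fingers above 1 N and contact force between drylid and spool below 0.2 N and contact force between drylid and flux below 0.2 N and contact force between drylid and driver below 0.2 N and value of joint each of cover_a, cover_b, cover_c below 0.03 rad); the arm keeps its last pose, push and grip.
It fails at once if the dry box's lid flies wide open (more than about 10 cm at the front edge) (value of joint drylid above 0.4 rad).
It fails at once if a bystander is disturbed (moved by more than 30 mm or knocked over) (distance of any of spool, flux, driver from where it was at the start of the episode above 0.03 m or angle between any of spool, flux's own z axis and vertical above 0.5 rad).
It also fails if it takes over 64 s, if anything falls off the work surface, if the arm or the gripper's body presses on something with over 40 N, if the wrist force passes 120 N, or if a joint passes its speed limit or range.

## Working session

There is one attempt and no reset: what is moved stays moved. The work goes in short steps, Python scripts to look and compute and a shell command to move; the robot and the scene stay as the last step left them, time stands still between calls to the robot, and variables do not carry over. Pictures are saved under pics/ and viewed, about 8 in all and at most 12, crops included, and the job is handed in when it is done.

```bash
mkdir -p pics
cat > h.py <<'E'
import numpy as np,cv2
from rig import bot,vision
def snap(n,f):
    im=vision.capture(n); cv2.imwrite('pics/'+f,im[:,:,::-1]); return im
def cam(n):
    i=vision.camera_info(n); K=np.array(i['intrinsics']);d=np.array(i['dist'])
    if 'mount' in i:
        s=bot.read_state();T=np.eye(4);T[:3,:3]=s['tcp_rot'];T[:3,3]=s['position'];C=T@np.array(i['mount'])
    else: C=np.linalg.inv(np.array(i['camera_from_world']))
    return K,d,C
def ray(c,uv):
    K,d,C=c;p=cv2.undistortPoints(np.array([[uv]],float),K,d)[0,0]
    v=C[:3,:3]@np.array([p[0],-p[1],-1]);return C[:3,3],v
def onz(c,uv,z):
    o,v=ray(c,uv);return o+v*(z-o[2])/v[2]
def proj(c,P):
    K,d,C=c;q=(np.linalg.inv(C)@np.c_[np.atleast_2d(P),np.ones(len(np.atleast_2d(P)))].T)[:3].T*[1,-1,-1]
    return cv2.projectPoints(q,np.zeros(3),np.zeros(3),K,d)[0][:,0]
E
python3 - <<'E'
from h import *
for n in('scene','top'): snap(n,n+'0.png'); c=cam(n);print(n,c[2].round(3).tolist())
s=bot.read_state();print(s,bot.grip_depth); print(vision.camera_info('wrist')['mount'])
E
```

```text
scene [[-0.996, -0.075, 0.05, 0.583], [0.088, -0.675, 0.733, 0.587], [-0.021, 0.734, 0.679, 0.652], [0.0, 0.0, 0.0, 1.0]]
top [[-0.024, 0.995, -0.097, 0.45], [-0.999, -0.026, -0.019, 0.002], [-0.021, 0.097, 0.995, 1.184], [0.0, 0.0, 0.0, 1.0]]
{'time_s': 0.1, 'joint_positions': array([-8.37399170e+01,  3.02737270e+01,  8.21485270e+01, -9.32926027e-04,
        6.76903856e+01, -1.02274691e+01]), 'qvel': array([ 0.05286025, -0.01821964, -0.1418689 ,  0.04283253,  0.02548315,
       -0.02930006]), 'tau': array([ 1.40488173e-04, -4.40984058e+01, -1.77150142e+01,  6.34497358e-02,
        5.34155988e-02, -5.07708376e-05]), 'position': array([ 0.17732321, -0.59858504,  0.19977148]), 'tcp_rot': array([[ 9.58879696e-01,  2.83812747e-01, -2.29342753e-04],
       [ 2.83812643e-01, -9.58877767e-01,  1.95256674e-03],
       [ 3.34251664e-04, -1.93736698e-03, -9.99998067e-01]]), 'force': array([ 0.40183554,  0.56141775, -0.19453139]), 'moment': array([ 0.01903849, -0.00319826,  0.01433978]), 'opening': 1.0031572113607963} -0.0187
[[ 1.82675060e-04  9.60620511e-01  2.77863636e-01  7.76805723e-02]
 [ 9.99999938e-01 -9.15759006e-05 -3.40833947e-04  1.73908448e-04]
 [-3.01966468e-04  2.77863681e-01 -9.60620468e-01 -1.83667851e-01]
 [ 0.00000000e+00  0.00000000e+00  0.00000000e+00  1.00000000e+00]]
```

View pics/top0.png

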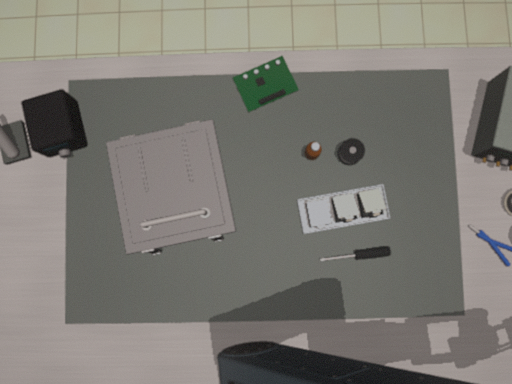

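View pics/scene0.png

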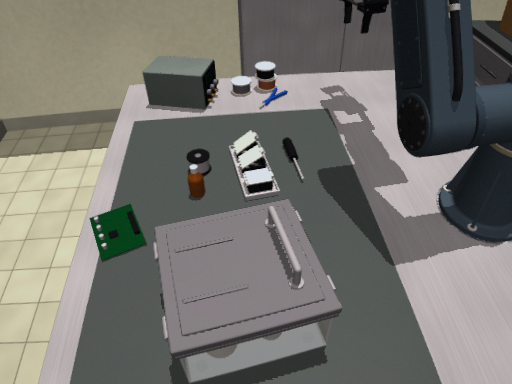

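The top view shows the tray at about (344,208), with the left box shut and the middle and right ones open. The handle runs from (147,225) to (206,212). Next I'll enlarge crops of both views to get precise points.

Run:
```python
import cv2,numpy as np
t=cv2.imread('pics/top0.png');s=cv2.imread('pics/scene0.png')
def cr(i,x,y,w,h,k): return cv2.resize(i[y:y+h,x:x+w],None,fx=k,fy=k,interpolation=cv2.INTER_CUBIC)
a=cr(t,290,175,110,65,4); b=cr(t,130,195,100,65,4); c=cr(s,225,125,60,75,4); d=cr(s,255,200,60,75,4)
H=np.zeros((560,800,3),np.uint8);H[:260,:440]=a;H[280:540,:400]=b;H[:300,450:690]=c;H[300:560,450:690]=d[:260]
cv2.imwrite('pics/crop.png',H)
# tray: bright mask in top
g=t.max(2);m=np.zeros_like(g);m[170:245,285:400]=(g[170:245,285:400]>115)*255
cs=cv2.findContours(cv2.morphologyEx(m,cv2.MORPH_CLOSE,np.ones((5,5))),0,2)[0]
for q in sorted(cs,key=cv2.contourArea)[-2:]:
  r=cv2.minAreaRect(q);print(r,cv2.boxPoints(r).tolist())
```

```text
((322.5, 241.5), (5.0, 1.0), 90.0) [[322.0, 239.0], [323.0, 239.0], [323.0, 244.0], [322.0, 244.0]]
((343.73394775390625, 210.0811309814453), (41.096343994140625, 89.13422393798828), 79.3803482055664) [[296.14337158203125, 198.09811401367188], [383.75091552734375, 181.67169189453125], [391.32452392578125, 222.06414794921875], [303.71697998046875, 238.49057006835938]]
```

View pics/crop.png

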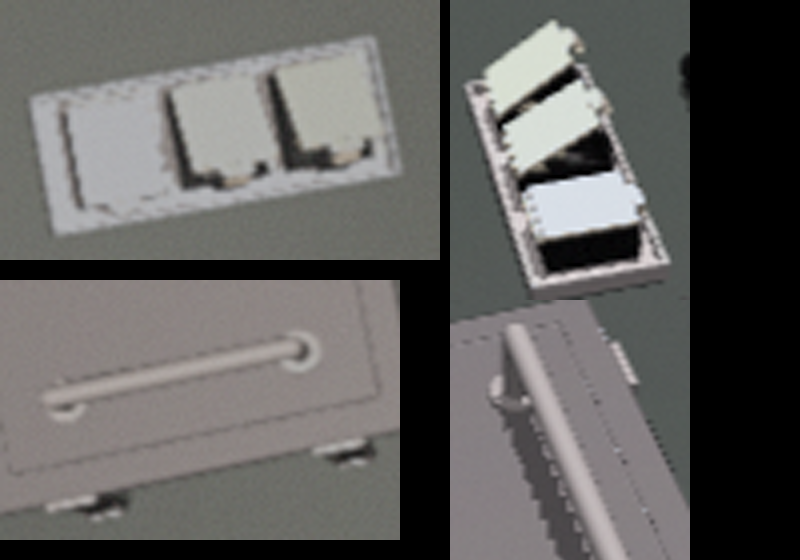

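Tray rim corners, in the crop: (30,95), (376,37), (401,172), (55,235). The handle bar's axis runs from about (45,399) to (302,348). Boxes b and c, or whatever the middle and right ones are called, stand open with the front towards the robot.

Run:
```python
from h import *
c=cam('top');s=cam('scene')
P=[onz(c,(290+x/4-.4,175+y/4-.4),.014) for x,y in((30,95),(376,37),(401,172),(55,235))]
P=np.array(P);print(P.round(4));ctr=P.mean(0);print('tray',ctr)
for i in range(4):print(np.linalg.norm(P[i]-P[i-1]))
ay=(P[0]-P[1])+(P[3]-P[2]);ay/=np.linalg.norm(ay);print('yaw',np.degrees(np.arctan2(-ay[0],ay[1])))
yaw=np.arctan2(-ay[0],ay[1])
ax=np.array([np.cos(yaw),np.sin(yaw)]);ay=np.array([-ax[1],ax[0]])
for k in(1,0,-1):
  b=ctr[:2]+ay*.064*k;print('box',k,b,'press',b-ax*.012)
H=np.array([onz(c,(130+x/4-.4,195+(y-280)/4-.4),.181) for x,y in((45,399),(302,348))])
print(H,np.linalg.norm(H[0]-H[1]),H.mean(0));d=H[0]-H[1];hy=np.arctan2(-d[0],d[1]);print('hyaw',np.degrees(hy))
hx=np.array([np.cos(hy),np.sin(hy),0]);print('proj in scene',proj(s,H))
st=bot.read_state()
print('tool yaw of x',np.degrees(np.arctan2(st['tcp_rot'][1,0],st['tcp_rot'][0,0])))
for nm,p in(('spool',(351,152)),('flux',(314,150))):print(nm,onz(c,p,.06))
```

```text
[[ 0.5642 -0.0911  0.014 ]
 [ 0.5945 -0.3042  0.014 ]
 [ 0.5114 -0.3153  0.014 ]
 [ 0.4786 -0.1035  0.014 ]]
tray [ 0.53717926 -0.20352539  0.014     ]
0.08647665199461203
0.21519455128087434
0.08380002812707109
0.21433006047054431
yaw 8.43496803351302
box 1 [ 0.52779131 -0.14021768] press [ 0.51592111 -0.14197792]
box 0 [ 0.53717926 -0.20352539] press [ 0.52530907 -0.20528563]
box -1 [ 0.54656722 -0.2668331 ] press [ 0.53469702 -0.26859334]
[[0.50139605 0.25132011 0.181     ]
 [0.52492444 0.11536307 0.181     ]] 0.13797791088724012 [0.51316025 0.18334159 0.181     ]
hyaw 9.818221174377003
proj in scene [[298.20424962 268.68908423]
 [271.56376233 205.19035539]]
tool yaw of x 16.487888574291638
spool [ 0.66667138 -0.21877236  0.06      ]
flux [ 0.67371664 -0.13135341  0.06      ]
```

```bash
cat >> h.py <<'E'
def go(P,yaw):
    s=bot.read_state();R=np.array(s['tcp_rot']);y=np.radians(yaw)
    # tool down, x at given yaw
    Rt=np.array([[np.cos(y),np.sin(y),0],[np.sin(y),-np.cos(y),0],[0,0,-1]])
    print('shift mm',(R.T@(np.array(P)-s['position'])*1000).round(1),'turn',np.degrees(cv2.Rodrigues(R.T@Rt)[0].ravel()).round(2))
E
python3 -c "
from h import *
go([.525,-.205,.12],8.5)"
```

```text
shift mm [ 445.1 -278.6   80.5] turn [-0.11 -0.01  7.99]
```

```bash
python3 -m jog '[[[445,-278.6,0],[0,0,8],1],[[445,-278.6,0],[0,0,8],1],[[445,-278.6,0],[0,0,8],1],[[445,-278.6,0],[0,0,8],1],[[445,-278.6,0],[0,0,8],1],[[445,-278.6,0],[0,0,8],1],[[445,-278.6,0],[0,0,8],1],[[445,-278.6,0],[0,0,8],1],[[445,-278.6,0],[0,0,8],1],[[445,-278.6,0],[0,0,8],1],[[445,-278.6,0],[0,0,8],1],[[445,-278.6,0],[0,0,8],1]]'; python3 -m jog '[[[0,0,0],[0,0,0],1],[[0,0,0],[0,0,0],1]]'; python3 -c "
from h import *
go([.525,-.205,.12],8.5); snap('wrist','w1.png')"
```

```text
time_s: 1.1
position: [0.5093, -0.2226, 0.2004]
tcp_rot: [[0.989, 0.148, -0.001], [0.148, -0.989, 0.0], [-0.001, -0.0, -1.0]]
force: [-0.7, -0.4, -0.2]
opening: 0.175
time_s: 1.27
position: [0.5093, -0.2223, 0.2002]
tcp_rot: [[0.988, 0.153, -0.001], [0.153, -0.988, 0.0], [-0.001, -0.0, -1.0]]
force: [0.1, -0.2, 0.8]
opening: 0.041
shift mm [ 18.2 -14.7  80.2] turn [-0.03  0.05  0.28]
```

View pics/w1.png

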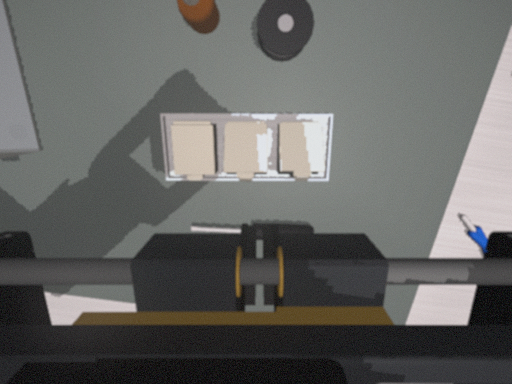

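The wrist view shows the tray's outer corners near (160,113), (334,113), (330,181) and (165,181), with the driver partly hidden by the fingers. I'll use it to check the tray pose.

Run:
```python
from h import *
c=cam('wrist')
P=np.array([onz(c,p,.014) for p in((160.5,113.5),(333,114),(330,181),(165,181))]);print(P.round(4),P.mean(0))
d=P[0]-P[1]+P[3]-P[2];print(np.degrees(np.arctan2(-d[0],d[1])))
```

```text
[[ 0.5632 -0.0922  0.014 ]
 [ 0.5947 -0.3031  0.014 ]
 [ 0.5109 -0.318   0.014 ]
 [ 0.4782 -0.1029  0.014 ]] [ 0.536743   -0.20404194  0.014     ]
8.570716236022866
```

```bash
python3 -m jog '[[[18,-14.7,40],[0,0,0],1],[[18,-14.7,80],[0,0,0],1],[[18,-14.7,110],[0,0,0],1],[[18,-14.7,125],[0,0,0],1],[[18,-14.7,140],[0,0,0],1],[[18,-14.7,150],[0,0,0],1],[[18,-14.7,156],[0,0,0],1],[[18,-14.7,160],[0,0,0],1],[[18,-14.7,163],[0,0,0],1],[[18,-14.7,163],[0,0,0],1]]'; python3 -m jog '[[[0,0,1],[0,0,0],1],[[0,0,2],[0,0,0],1],[[0,0,2],[0,0,0],1]]';python3 -m jog '[[[0,0,1],[0,0,0],1],[[0,0,2],[0,0,0],1],[[0,0,2],[0,0,0],1]]'
```

```text
time_s: 2.15
position: [0.5243, -0.208, 0.0379]
tcp_rot: [[0.989, 0.147, 0.001], [0.147, -0.989, -0.001], [0.001, 0.001, -1.0]]
force: [0.3, 0.1, 0.1]
opening: 0.006
time_s: 2.4
position: [0.5244, -0.2077, 0.0362]
tcp_rot: [[0.989, 0.148, 0.001], [0.148, -0.989, -0.001], [0.001, 0.001, -1.0]]
force: [0.0, -0.3, 1.4]
opening: 0.006
time_s: 2.65
position: [0.5244, -0.2074, 0.0337]
tcp_rot: [[0.989, 0.148, 0.001], [0.148, -0.989, -0.0], [0.001, 0.0, -1.0]]
force: [0.3, -0.7, 1.5]
opening: 0.006
```

```bash
python3 -m jog '[[[0,0,1],[0,0,0],1],[[0,0,1.5],[0,0,0],1],[[0,0,1.5],[0,0,0],1]]';python3 -m jog '[[[0,0,1],[0,0,0],1],[[0,0,1.5],[0,0,0],1],[[0,0,1.5],[0,0,0],1]]'; python3 -c "
from h import *
im=snap('scene','s1.png');cv2.imwrite('pics/s1c.png',cv2.resize(im[90:230,190:340,::-1],None,fx=4,fy=4,interpolation=cv2.INTER_CUBIC))"
```

```text
time_s: 2.9
position: [0.5241, -0.2074, 0.032]
tcp_rot: [[0.989, 0.148, -0.0], [0.148, -0.989, -0.0], [-0.0, 0.0, -1.0]]
force: [-0.1, -0.2, 2.2]
opening: 0.005
time_s: 3.15
position: [0.524, -0.2073, 0.0305]
tcp_rot: [[0.989, 0.148, -0.0], [0.148, -0.989, 0.0], [-0.0, -0.0, -1.0]]
force: [-1.1, -0.1, 0.8]
opening: 0.006
```

View pics/s1c.png

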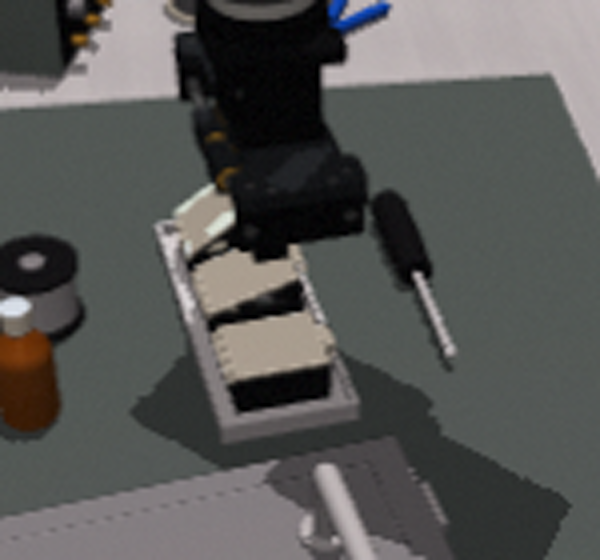

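Run:
```python
from h import *
s=bot.read_state();print(s['position'],s['force'],s['moment'])
c=cam('scene')
def cp(P):return ((proj(c,P)-[190,90])*4).round().tolist()
p=s['position'];print('tcp',cp([p,p+[0,0,.02],p+[0,0,.07]]))
ctr=np.array([.537,-.2038]);y=np.radians(8.5);ax=np.array([np.cos(y),np.sin(y)]);ay=np.array([-ax[1],ax[0]])
for k in(1,0,-1):
  print(k,cp([np.r_[ctr+ay*(.064*k+b)+ax*a,.036] for a,b in((-.03,.025),(-.03,-.025),(.03,-.025),(.03,.025))]))
print('tray',cp([np.r_[ctr+ay*b+ax*a,.014] for a,b in((-.0425,.107),(-.0425,-.107),(.0425,-.107),(.0425,.107))]))
im=cv2.imread('pics/s1c.png')
cv2.imwrite('pics/w2.png',vision.capture('wrist')[:,:,::-1])
```

```text
[ 0.52404215 -0.20728907  0.03051608] [-0.74175311  0.08107066  2.00322724] [-0.0619318   0.06348876 -0.00059452]
tcp [[268.0, 276.0], [267.0, 252.0], [266.0, 187.0]]
1 [[330.0, 354.0], [309.0, 304.0], [215.0, 319.0], [233.0, 371.0]]
0 [[303.0, 290.0], [284.0, 244.0], [194.0, 259.0], [210.0, 306.0]]
-1 [[279.0, 232.0], [261.0, 190.0], [175.0, 204.0], [190.0, 246.0]]
tray [[357.0, 397.0], [273.0, 199.0], [155.0, 218.0], [220.0, 422.0]]
```

View pics/w2.png

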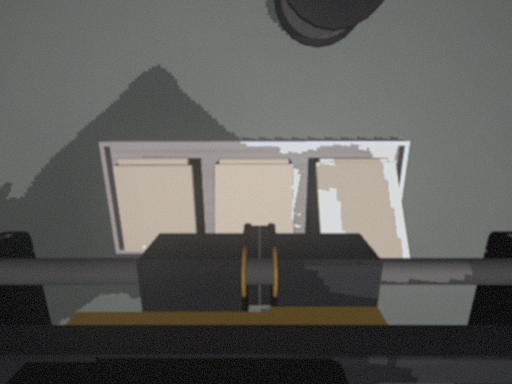

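In the scene view the middle cover is still slightly open (front edge near (300,275)) with the finger resting on it. A 2 N load fits the spring at about 0.24 rad. So the finger tip must be roughly 15 mm higher than the nominal TCP, and I'll keep pressing down guided by force.

```bash
python3 -m jog '[[[0,0,1],[0,0,0],1],[[0,0,2],[0,0,0],1],[[0,0,3],[0,0,0],1],[[0,0,3],[0,0,0],1]]'|grep -E 'pos|force';python3 -m jog '[[[0,0,1],[0,0,0],1],[[0,0,2],[0,0,0],1],[[0,0,2],[0,0,0],1]]'|grep -E 'pos|force';python3 -m jog '[[[0,0,1],[0,0,0],1],[[0,0,2],[0,0,0],1],[[0,0,2],[0,0,0],1]]'|grep -E 'pos|force'; python3 -c "
from h import *
s=bot.read_state();K,d,C=cam('wrist');print(proj((K,d,C),s['position']),proj((K,d,C),s['position']+s['tcp_rot']@np.array([0,0,-.015])))
im=snap('scene','s2.png');cv2.imwrite('pics/s2c.png',cv2.resize(im[110:210,210:310,::-1],None,fx=5,fy=5,interpolation=cv2.INTER_CUBIC))"
```

```text
position: [0.5239, -0.2073, 0.0274]
force: [-1.7, -0.9, 2.1]
position: [0.5239, -0.2073, 0.0255]
force: [-0.7, 0.8, 1.7]
position: [0.5239, -0.2073, 0.0235]
force: [-1.4, 0.1, 1.9]
[[259.03445097 228.27472681]] [[259.03629176 237.51131482]]
```

View pics/s2c.png

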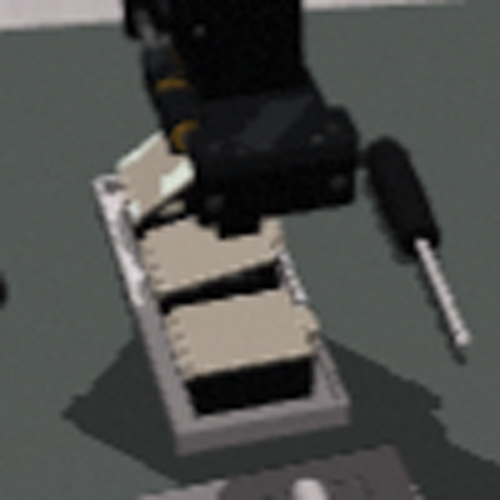

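The cover is nearly down, with its near edge running (165,295) to (285,255). I'll go on pressing.

```bash
for i in 1 2 3; do python3 -m jog '[[[0,0,1],[0,0,0],1],[[0,0,2],[0,0,0],1],[[0,0,2],[0,0,0],1]]'|grep -E 'pos|force';done
```

```text
position: [0.5239, -0.2073, 0.0215]
force: [-0.7, -0.8, 1.9]
position: [0.5239, -0.2073, 0.0195]
force: [-3.4, -0.2, 3.3]
position: [0.5237, -0.2074, 0.0181]
force: [-3.1, 0.1, 6.5]
```

```bash
for i in 1 2 3; do python3 -m jog '[[[0,0,.7],[0,0,0],1],[[0,0,1],[0,0,0],1],[[0,0,1],[0,0,0],1]]'|grep -E 'pos|force';done;python3 -c "
from h import *
im=snap('scene','s3.png');cv2.imwrite('pics/s3c.png',cv2.resize(im[120:200,220:300,::-1],None,fx=7,fy=7,interpolation=cv2.INTER_CUBIC))"
```

```text
invalid input: not JSON, or not a number
invalid input: not JSON, or not a number
invalid input: not JSON, or not a number
```

View pics/s3c.png

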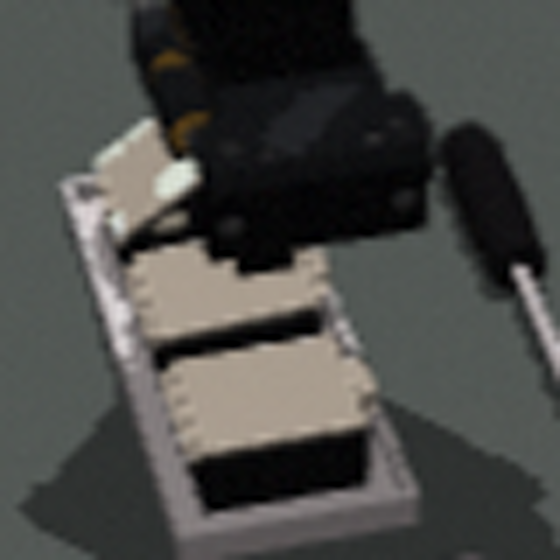

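```bash
for i in 1 2 3; do python3 -m jog '[[[0,0,0.7],[0,0,0],1],[[0,0,1],[0,0,0],1],[[0,0,1],[0,0,0],1]]'|grep -E 'pos|force';done;python3 -c "
from h import *
print(bot.read_state()['moment'])
# height of visible tip (264,267 in 7x crop) for tcp xy
o,v=ray(cam('scene'),(220+265/7-.4,120+270/7-.4))
for z in(.015,.03,.036,.04,.05):print(z,(o+v*(z-o[2])/v[2]).round(4))"
```

```text
position: [0.5235, -0.2074, 0.0169]
force: [-4.2, -0.5, 4.6]
position: [0.5236, -0.2074, 0.0156]
force: [-4.4, -1.1, 4.9]
position: [0.5241, -0.2073, 0.0145]
force: [-2.7, -0.8, 2.8]
[-0.06298635  0.39211488  0.06950608]
0.015 [ 0.5208 -0.2309  0.015 ]
0.03 [ 0.5223 -0.2116  0.03  ]
0.036 [ 0.5229 -0.2039  0.036 ]
0.04 [ 0.5233 -0.1988  0.04  ]
0.05 [ 0.5242 -0.186   0.05  ]
```

```bash
python3 -m jog '[[[0,0,-20],[0,0,0],1],[[0,0,-50],[0,0,0],1],[[0,0,-80],[0,0,0],1],[[0,0,-110],[0,0,0],1],[[0,0,-140],[0,0,0],1],[[0,0,-160],[0,0,0],1],[[0,0,-160],[0,0,0],1]]'|grep -E 'pos|force';python3 -c "
from h import *
s=bot.read_state();print(s['moment'],s['force'])
im=snap('scene','s4.png');w=snap('wrist','w4.png')
a=cv2.resize(im[110:200,220:310,::-1],None,fx=4.4,fy=4.4,interpolation=cv2.INTER_CUBIC)
b=cv2.resize(w[80:280,130:380,::-1],None,fx=1.6,fy=1.6)
H=np.zeros((400,800,3),np.uint8);H[:a.shape[0],:a.shape[1]]=a;H[:320,400:]=b[:320,:400];cv2.imwrite('pics/m4.png',H)"
```

```text
position: [0.5283, -0.2091, 0.1794]
force: [0.6, -0.8, 0.5]
[-0.03405964  0.04475143  0.01150524] [ 0.60015529 -0.79625343  0.4624102 ]
```

View pics/m4.png

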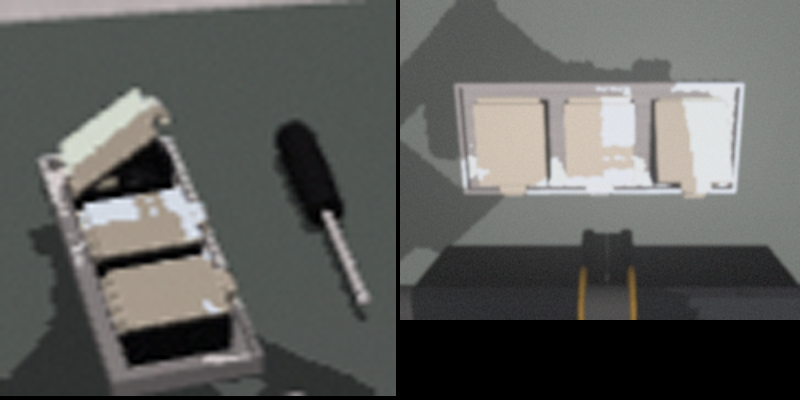

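The middle cover now lies flat: its near edge runs (95,260) to (205,240), parallel to the shut neighbour. The right one is still open. Without spending a picture, I'll measure numerically where the closed fingertip lies relative to the TCP.

Run:
```python
from h import *
s=bot.read_state();p=s['position'];R=s['tcp_rot'];g=cv2.imread('pics/s4.png').max(2);c=cam('scene')
q=proj(c,[p+R@np.array([0,0,-d]) for d in(0,.01,.02,.03,.04)]);print(q.round(1).tolist())
u,v=q[0].round().astype(int)
print(g[v-30:v+10,u-12:u+13:2])
w=cv2.imread('pics/w4.png').max(2);c=cam('wrist')
print(proj(c,[p+R@np.array([a,0,b]) for a in(-.0095,0,.0095) for b in(0,-.0187)]).round(1).tolist())
print(w[205:245:2,240:280:3])
```

```text
[[255.2, 110.3], [255.1, 106.6], [255.0, 102.8], [255.0, 99.0], [254.9, 95.1]]
[[164   9   9  10  11   6   6   7   5   9   5   7   4]
 [190   2   6   5   7   4   6   7  10   4   5   8   8]
 [192   5   8   6   8   6   4   8   7   8   6   6   4]
 [206   9   8   6   8   7   7   5   6   6   3   5   2]
 [206   6   7  10  11   4   9   5   5   4   3   5   4]
 [120   6   6  37   8   7   7   4   7   7   8   4   8]
 [ 55   7  19  35  14   7   7   5   6   7   5   7   7]
 [ 44   6  23  33  13   7   6   6   9   8   9   3   5]
 [ 44   5  21  27   8   8   9   7   4   5   7   4   8]
 [ 49   9   7   7   5   8   4   7   5   8   6   7   5]
 [ 50   9   7   6   6   6   8   4   3   7   8  12  15]
 [ 50  11   6   8   7   7   7   5  13  31  34  56  62]
 [ 48  19   7   6   7   9   8   6  48 100 111 110 120]
 [ 71  66  38   5   7   4   8   4  97 132 129 130 169]
 [132 140 106   7   9   6   5   7 144 188 186 189 186]
 [114 120 131   7   6   8   7   8 143 188 187 190 186]
 [131 159 163   6   7   3   8   5 143 188 187 189 187]
 [185 184 164   8   5   6   6   5 142 189 188 189 175]
 [183 184 165   4   4   7   5  
[... 1757 characters left out ...]
6 127 132 127 130 130 123 125 134 127 128 131 132]
 [123 126  94  94 123 129 126 132 124 124  91 103 130 132]
 [130 115  55  55  96 100 107  98 103  90  57  63 122 130]
 [124 105  55  58  58  57  61  59  56  55  55  58 124 126]
 [124 108  51  58  60  57  64  55  59  55  56  54 125 129]
 [122  92  56  50  56  60  65  56  54  50  54  56 112 129]
 [ 89  69  50  52  54  51  58  56  51  60  52  49  78  88]
 [ 53  51  49  46  50  55  59  59  55  49  47  49  52  50]
 [ 51  47  48  54  51  50  55  54  51  49  40  48  55  54]
 [ 49  50  52  46  44  53  53  57  51  50  48  47  47  57]
 [ 47  50  45  46  50  45  52  48  52  50  45  44  46  46]
 [ 46  45  49  45  47  49  52  51  47  50  43  45  50  42]]
```

The closed fingertips end about 19 mm behind the TCP, so they touch at TCP z + 0.019. That explains the offset: the middle cover snapped at TCP z ≈ 0.017 (force 6.5 N, then falling). Next is the right cover.

```bash
python3 -c "
from h import *
go([.5346,-.2689,.0185],8.5)"
```

```text
shift mm [ -0.3  61.8 156.8] turn [ 0.09 -0.17 -0.01]
```

```bash
python3 -m jog '[[[0,30,0],[0,0,0],1],[[0,61.8,10],[0,0,0],1],[[0,61.8,45],[0,0,0],1],[[0,61.8,80],[0,0,0],1],[[0,61.8,105],[0,0,0],1],[[0,61.8,120],[0,0,0],1],[[0,61.8,130],[0,0,0],1],[[0,61.8,140],[0,0,0],1],[[0,61.8,146],[0,0,0],1],[[0,61.8,150],[0,0,0],1],[[0,61.8,154],[0,0,0],1],[[0,61.8,155],[0,0,0],1]]'|grep -E 'pos|force';for i in 1 2 3 4 5 6 7; do python3 -m jog '[[[0,0,0.7],[0,0,0],1],[[0,0,1],[0,0,0],1],[[0,0,1],[0,0,0],1]]'|grep -E 'pos|force';done
```

```text
position: [0.5333, -0.2686, 0.0198]
force: [-2.9, -0.3, 3.1]
position: [0.5332, -0.2686, 0.0195]
force: [-3.5, -0.3, 4.1]
position: [0.5331, -0.2687, 0.0188]
force: [-3.4, 1.1, 7.6]
position: [0.5329, -0.2686, 0.0178]
force: [-3.8, 0.9, 7.8]
position: [0.5328, -0.2686, 0.0163]
force: [-4.1, -0.8, 5.8]
position: [0.5334, -0.2686, 0.0148]
force: [-2.2, 0.3, 4.4]
position: [0.5334, -0.2687, 0.0145]
force: [-3.7, 0.3, 9.0]
position: [0.5335, -0.2687, 0.0144]
force: [-4.9, 0.1, 13.9]
```

The right cover snapped: 7.8 N, a drop to 4.4 N, then a hard stop at 14 N. I never saw that hard stop on the middle one, so I'll press it again.

```bash
python3 -m jog '[[[0,0,-15],[0,0,0],1],[[0,0,-30],[0,0,0],1],[[0,-31,-30],[0,0,0],1],[[0,-63,-30],[0,0,0],1],[[0,-63,-20],[0,0,0],1],[[0,-63,-10],[0,0,0],1],[[0,-63,-5],[0,0,0],1],[[0,-63,-2],[0,0,0],1],[[0,-63,-2],[0,0,0],1]]'|grep -E 'pos|force';for i in 1 2 3 4 5; do python3 -m jog '[[[0,0,0.7],[0,0,0],1],[[0,0,1],[0,0,0],1],[[0,0,1],[0,0,0],1]]'|grep -E 'pos|force';done
```

```text
position: [0.5246, -0.2069, 0.0145]
force: [-0.3, 1.6, 4.3]
position: [0.5246, -0.207, 0.0144]
force: [-1.7, 2.2, 10.5]
position: [0.5247, -0.207, 0.0143]
force: [-2.9, 3.3, 15.2]
position: [0.5247, -0.2071, 0.0142]
force: [-4.3, 4.9, 22.4]
position: [0.5247, -0.2071, 0.0141]
force: [-5.1, 5.2, 27.3]
position: [0.5247, -0.2071, 0.014]
force: [-5.7, 4.9, 33.4]
```

Both are hard shut. Now I'll lift, swing over to the handle with the turn, and open the fingers.

```bash
python3 -m jog '[[[0,0,-40],[0,0,0],1],[[0,0,-80],[0,0,0],1],[[0,0,-120],[0,0,0],1],[[0,0,-160],[0,0,0],1],[[0,0,-200],[0,0,0],0.5],[[0,0,-240],[0,0,0],0],[[0,0,-266],[0,0,-7],0],[[6,-30,-266],[0,0,-14],0],[[12,-70,-266],[0,0,-21],0],[[18,-110,-266],[0,0,-28],0],[[24,-150,-266],[0,0,-35],0],[[30,-190,-266],[0,0,-42],0]]'|grep -E 'pos|force';python3 - <<'E'
from h import *
go([.5132,.1833,.28],99.8)
E
```

```text
position: [0.5263, -0.0134, 0.2756]
force: [1.6, -0.6, -0.0]
shift mm [ 143.9 -134.8   -4.4] turn [ 8.000e-02 -2.000e-02 -4.911e+01]
```

```bash
python3 -m jog '[[[20,-20,-4],[0,0,-7],0],[[45,-45,-4],[0,0,-14],0],[[72,-68,-4],[0,0,-21],0],[[96,-92,-4],[0,0,-28],0],[[120,-115,-4],[0,0,-35],0],[[144,-135,-4],[0,0,-42],0],[[144,-135,-4],[0,0,-49],0],[[144,-135,-4],[0,0,-49],0],[[144,-135,-4],[0,0,-49],0]]'|grep -vE 'rot';python3 - <<'E'
from h import *
go([.5132,.1833,.28],99.8)
s=bot.read_state();p=s['position'];R=s['tcp_rot']
w=snap('wrist','w5.png');c=cam('wrist')
o=w.copy()
for d,col in((0,(255,0,0)),(-.0187,(0,255,0))):
  for q in proj(c,[p+R@np.array([x,y,d]) for x in(-.0095,.0095) for y in(-.0435,.0435)]):cv2.circle(o,tuple(int(round(t)) for t in q),2,col,-1)
i=snap('scene','s5.png');c2=cam('scene');o2=i.copy()
for d,col in((0,(255,0,0)),(-.0187,(0,255,0))):
  for q in proj(c2,[p+R@np.array([x,y,d]) for x in(0,) for y in(-.0435,.0435)]):cv2.circle(o2,tuple(int(round(t)) for t in q),1,col,-1)
b=cv2.resize(o2[60:330,180:400],None,fx=1.35,fy=1.35,interpolation=cv2.INTER_CUBIC)
H=np.zeros((400,812,3),np.uint8);H[:384,:512]=o;H[:b.shape[0],514:514+b.shape[1]]=b[:400,:298];cv2.imwrite('pics/m5.png',H[:,:800,::-1])
E
```

```text
time_s: 12.87
position: [0.5138, 0.1828, 0.2793]
force: [-0.4, -0.3, 0.2]
opening: 0.997
shift mm [ 0.6 -0.5 -0.7] turn [ 0.02  0.02 -0.51]
```

View pics/m5.png

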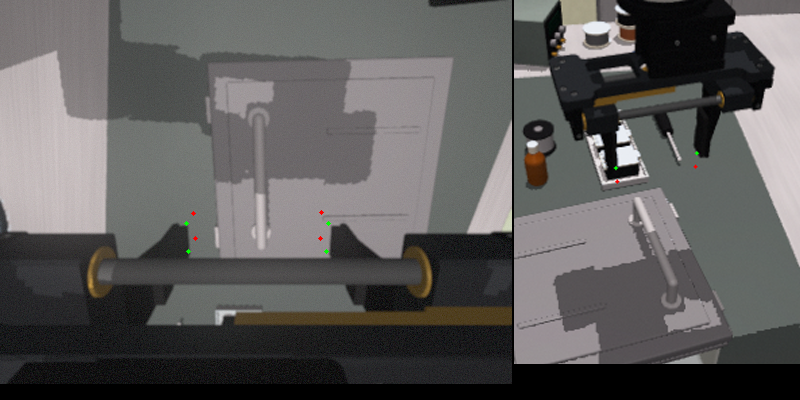

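The scene view shows both open fingers ending at the green marks, so the real tips sit about 18 mm behind the TCP when open as well. In the wrist picture the bar runs from about (258,114) to (262,245). I'll refine the bar's line from the wrist image.

Run:
```python
from h import *
w=cv2.imread('pics/w5.png').max(2).astype(int);c=cam('wrist')
for v in range(130,236,15):print(v,w[v,246:276].tolist())
A=onz(c,(258.5,114),.181);B=onz(c,(262,240),.181);print(A,B,np.linalg.norm(A-B))
H=[np.array([.50139605,.25132011,.181]),np.array([.52492444,.11536307,.181])];print(proj(c,H))
```

```text
130 [111, 111, 110, 114, 109, 107, 101, 107, 110, 121, 132, 131, 139, 142, 139, 130, 122, 115, 109, 102, 105, 107, 107, 105, 111, 110, 107, 107, 108, 109]
145 [108, 109, 110, 110, 107, 106, 105, 101, 113, 118, 126, 132, 135, 141, 140, 135, 125, 115, 109, 99, 110, 109, 107, 108, 107, 109, 111, 110, 106, 107]
160 [103, 110, 106, 108, 107, 108, 103, 98, 103, 119, 128, 132, 136, 135, 140, 136, 128, 123, 114, 106, 108, 108, 101, 108, 108, 108, 107, 105, 106, 105]
175 [109, 108, 106, 108, 106, 104, 109, 102, 105, 110, 123, 129, 134, 142, 138, 138, 131, 123, 116, 104, 98, 108, 109, 107, 107, 105, 108, 103, 108, 107]
190 [159, 157, 154, 156, 153, 153, 157, 143, 116, 112, 116, 128, 133, 139, 140, 136, 137, 127, 120, 105, 104, 112, 129, 143, 158, 155, 156, 155, 152, 153]
205 [156, 155, 152, 153, 152, 151, 152, 154, 149, 153, 166, 180, 193, 202, 203, 197, 192, 181, 162, 138, 116, 113, 124, 148, 155, 152, 150, 155, 153, 153]
220 [152, 156, 151, 157, 154, 149, 152, 152, 142, 143, 161, 176, 188, 197, 202, 200, 191, 185, 165, 146, 126, 114, 122, 143, 152, 155, 153, 150, 152, 154]
235 [152, 153, 153, 151, 149, 164, 182, 198, 203, 183, 161, 168, 185, 195, 198, 203, 195, 187, 172, 152, 154, 180, 196, 184, 166, 149, 151, 152, 155, 152]
[0.50286966 0.25427511 0.181     ] [0.52737136 0.12678283 0.181     ] 0.12982532614085757
[[256.46123173 116.94112287]
 [258.0317564  249.23238327]]
```

The bar lies within about 2 mm of the present jaw centre. I'll descend and grip.

```bash
python3 -m jog '[[[0,0,35],[0,0,0],0],[[0,0,70],[0,0,0],0],[[0,0,95],[0,0,0],0],[[0,0,112],[0,0,0],0],[[0,0,124],[0,0,0],0],[[0,0,130],[0,0,0],0],[[0,0,133],[0,0,0],0],[[0,0,133],[0,0,0],0]]'|grep -vE 'rot';python3 -m jog '[[[0,0,0],[0,0,0],0.4],[[0,0,0],[0,0,0],0.7],[[0,0,0],[0,0,0],0.8],[[0,0,0],[0,0,0],0.9],[[0,0,0],[0,0,0],1],[[0,0,0],[0,0,0],1],[[0,0,0],[0,0,0],1],[[0,0,0],[0,0,0],1],[[0,0,0],[0,0,0],1],[[0,0,0],[0,0,0],1],[[0,0,0],[0,0,0],1],[[0,0,0],[0,0,0],1]]'|grep -vE 'rot'
python3 - <<'E'
from h import *
i=snap('scene','s6.png');cv2.imwrite('pics/s6c.png',cv2.resize(i[80:320,170:390,::-1],None,fx=2.4,fy=2.4,interpolation=cv2.INTER_CUBIC))
E
```

```text
time_s: 13.63
position: [0.5134, 0.1824, 0.1465]
force: [1.0, 0.1, 0.2]
opening: 1.005
time_s: 14.63
position: [0.513, 0.1832, 0.1466]
force: [0.1, -0.5, 0.3]
opening: 0.174
```

View pics/s6c.png

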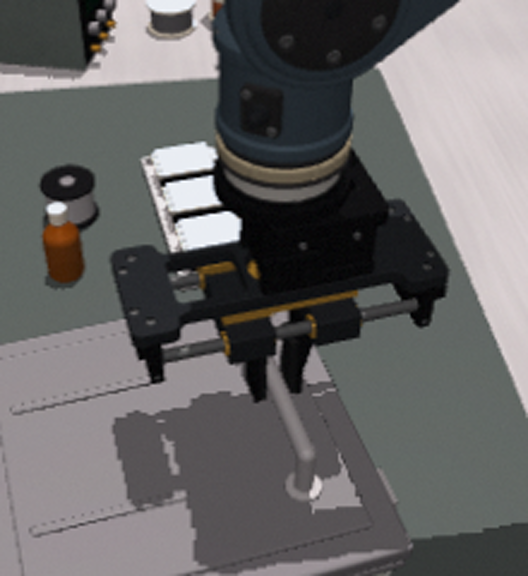

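Fingers straddle the bar and all three covers look flat. I'll let the grip settle, then pull slowly along the lid's arc.

```bash
python3 -m jog '[[[0,0,0],[0,0,0],1],[[0,0,0],[0,0,0],1],[[0,0,0],[0,0,0],1],[[0,0,0],[0,0,0],1]]'|grep -vE 'rot'; python3 -m jog '[[[0,0.1,-0.5],[0,0,0],1],[[0,0.3,-1],[0,0,0],1],[[0,0.4,-1.5],[0,0,0],1],[[0,0.6,-2],[0,0,0],1],[[0,0.6,-2],[0,0,0],1]]'|grep -vE 'rot'; python3 -m jog '[[[0,0.2,-0.5],[0,0,0],1],[[0,0.3,-1],[0,0,0],1],[[0,0.4,-1.5],[0,0,0],1],[[0,0.6,-2],[0,0,0],1],[[0,0.6,-2],[0,0,0],1]]'|grep -vE 'rot'
```

```text
time_s: 15.02
position: [0.5144, 0.1834, 0.1467]
force: [5.2, 0.5, -4.1]
opening: 0.126
time_s: 15.43
position: [0.5143, 0.1834, 0.147]
force: [6.5, 2.7, -14.1]
opening: 0.127
time_s: 15.85
position: [0.5144, 0.1834, 0.1477]
force: [8.6, 1.8, -19.9]
opening: 0.127
```

```bash
for i in 1 2 3 4; do python3 -m jog '[[[0,0.2,-0.5],[0,0,0],1],[[0,0.3,-1],[0,0,0],1],[[0,0.3,-1],[0,0,0],1]]'|grep -vE 'rot'; done
```

```text
time_s: 16.1
position: [0.5147, 0.1834, 0.1485]
force: [9.7, 2.3, -21.3]
opening: 0.126
time_s: 16.35
position: [0.515, 0.1835, 0.1497]
force: [8.8, 1.9, -20.7]
opening: 0.124
time_s: 16.6
position: [0.5156, 0.1836, 0.1514]
force: [7.9, 2.6, -15.4]
opening: 0.127
time_s: 16.85
position: [0.5163, 0.1837, 0.1537]
force: [6.0, 1.9, -6.2]
opening: 0.122
```

The seal peaked at about 21 N and is now nearly released. I'll carry on smoothly to about 31 mm of rise at the handle.

```bash
python3 -m jog '[[[0,0.6,-2],[0,0,0],1],[[0,1.3,-4],[0,0,0],1],[[0,2,-6],[0,0,0],1],[[0,2.7,-8],[0,0,0],1],[[0,3.4,-10],[0,0,0],1],[[0,4.2,-12],[0,0,0],1],[[0,5,-14],[0,0,0],1],[[0,5.8,-16],[0,0,0],1],[[0,6.7,-18],[0,0,0],1],[[0,7.5,-20],[0,0,0],1],[[0,8.3,-22],[0,0,0],1],[[0,8.8,-23],[0,0,0],1]]'|grep -vE 'rot';python3 -m jog '[[[0,0,0],[0,0,0],1],[[0,0,0],[0,0,0],1],[[0,0,0],[0,0,0],1],[[0,0,0],[0,0,0],1]]'|grep -vE 'rot';python3 - <<'E'
from h import *
i=snap('scene','s7.png');snap('top','t7.png');cv2.imwrite('pics/s7c.png',cv2.resize(i[80:384,150:390,::-1],None,fx=1.9,fy=1.9,interpolation=cv2.INTER_CUBIC))
c=cam('scene');y=np.radians(9.8);ax=np.array([np.cos(y),np.sin(y),0]);ay=np.array([-ax[1],ax[0],0]);O=np.array([.514,.1835,0])
for th in(0,.11,.157,.21):
  P=[O+ax*(.203-.256*np.cos(th))+ay*s+np.array([0,0,.124+.256*np.sin(th)]) for s in(-.123,.123)]
  print(th,((proj(c,P)-[150,80])*1.9).round().tolist())
E
```

```text
time_s: 17.85
position: [0.5249, 0.1853, 0.1771]
force: [6.4, 2.2, -7.3]
opening: 0.126
time_s: 18.18
position: [0.5249, 0.1853, 0.177]
force: [6.5, 2.5, -7.1]
opening: 0.128
0 [[265.0, 232.0], [362.0, 439.0]]
0.11 [[264.0, 212.0], [365.0, 421.0]]
0.157 [[263.0, 203.0], [365.0, 413.0]]
0.21 [[261.0, 193.0], [365.0, 404.0]]
```

View pics/s7c.png

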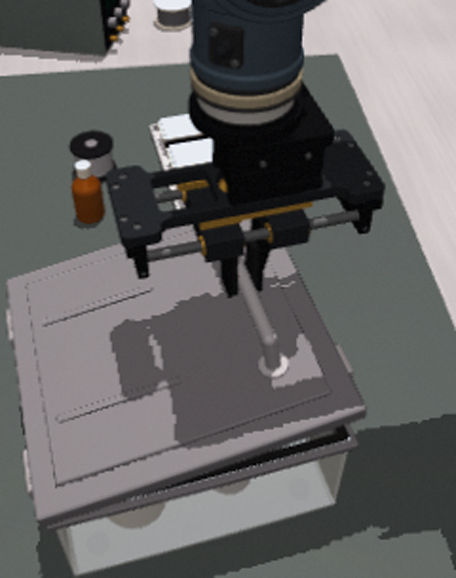

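The lid is ajar, with its front corner near (365,411) against a predicted (365,413) at 0.157 rad. The handle has risen 30.3 mm, which gives about 0.15 rad. The bystanders have not moved, so I'll hand in.

```bash
python3 -c "
from rig import bot
s=bot.read_state();print(s['position'],s['qvel'].round(3),s['force'],s['opening']);bot.hand_in()"
```

```text
[0.52486779 0.18527961 0.17700133] [ 0.014  0.064 -0.018 -0.065 -0.038 -0.081] [ 5.62191247  1.2819559  -6.6799381 ] 0.12407490062389931
the job is handed in; nothing more can be done
```

I shut both open covers first, then gripped the dry box's lid by its bar handle, broke its seal and handed in holding it about 4 cm open. The hand-in gives no verdict.

- **Covers:** The middle and right boxes were the open ones. The right cover resisted up to about 8 N, gave way, then met a hard stop at 14 N. The middle cover's snap was less clear (6.5 N, then falling), so I pressed it again and it was solid up to 33 N. All three covers looked flat in the scene picture taken before the pull. I did not measure their angles.
- **Lid:** The seal peaked at about 21 N and let go within 7–8 mm. The handle then rose 30 mm, which works out to about 0.15 rad, or 39 mm at the front edge. The scene picture agrees: the front corner lies within a few pixels of where 0.157 rad predicts.
- **Last readings:** The arm was still, gripping the bar (opening 0.124, about 11 mm), with a 7 N downward and 6 N sideways load on the tool. The spool and flux bottle looked untouched in the last picture. The driver did not show there; in the last picture that showed it, it had not moved. Time used was about 18 s.
- **Disagreement:** The fingertips end about 19 mm short of the stated tool point, both open and closed. I corrected for this when pressing and gripping.

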